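# Ratchet-clamp a pipe tee for a leak test

### The arm

A 6-joint arm with a two-finger parallel gripper is mounted at the origin on the work surface; the furniture and walls round the work are solid. World frame = base frame: x ahead of the robot, y to its left, z up, the work surface at z = 0. Lengths are in m, angles in rad, forces in N, time in s.
With the tool pointing down it reaches from about 0.425 to 0.95 m from the base axis. Payload 3.5 kg.
Tool frame: the origin (TCP) lies at the very end of the fingers, on their centre line; the grasp point (between the pads) lies pinch_z behind it (pinch_z is the distance from the TCP to the grasp point, in m); z points along the fingers, y is the line along which they close (so a half turn about z gives the same grasp; the last joint's range is limited). The gripper opens to 85 mm and grips with 20 to 120 N. Pads are 22 mm wide; open, the fingers measure 114 mm over their backs; the gripper's body (76 mm by 85 mm) begins 54 mm behind the grasp point. The pads swing forward as they close: fully open they stand 13 mm farther back than shut.
Start: joints at [1.041, 0.286, 1.577, -0, 1.279, -0.15], TCP at [0.25, 0.627, 0.231] pointing down, gripper open.
Joint ranges: [-2.77, 2.77], [-0.9, 2.22], [0.21, 2.48], [-1.53, 4.67], [0.24, 2.81], [-2.84, 2.84]. Speed limits (rad/s): [2.79, 2.79, 3.14, 3.14, 3.14, 3.14].

### API

Orientations are given as a rotation vector (axis times angle).
In Python, from station import move_to, move_straight, goto_joints, gripper_to, hold, solve_ik, observe, snapshot, camera_model, PlanningError, job_done, trace, pinch_z gives the robot as it stands. Calls block until the motion is done:
- move_to(position, orientation): joint-space move of the TCP to a pose.
- move_straight(position, rot=None, feed=0.15): straight line of the TCP; rot=None keeps the orientation; feed is the mean speed in m/s.
- goto_joints(angles): joint-space move.
- gripper_to(opening): finger opening in m; the grip force is fixed at half the most; returns when the fingers have stopped.
- hold(seconds).
- solve_ik(position, orientation): joint angles nearest the present ones, or None.
- observe(): the state.
- snapshot(name): name is "scene" or "top"; returns the picture (480x640x3 uint8, red, green, blue); there is no depth.
- camera_model(name): a dict with "fx", "fy", "cx", "cy" (pixels), "R" (3x3) and "t" (3): a world point X has camera coordinates R X + t. Camera axes: x right, y down, z forward; pixel columns grow to the right and rows downward; lengths in m; the calibration is good to about 2 mm. A picture is of the moment at which its call begins. camera_model takes no time and is no camera call.
A pose or a line that the arm cannot do raises PlanningError and nothing moves.
- job_done(): hands the job in; it is judged then, once.
Trained networks look in the newest picture that a camera, given by its name, has taken for a name from the list of things; names that differ only in an ending like _2 or _b are one class to them, and where a whole thing is asked for, a point or a joint stands for the part that bears it (a point fixed in the world has none). Each returns a list of dicts, best first, with "score" (0 to 1); they miss things now and then, are a little off and sometimes report something else, mostly with a low value. They report only what shows in the picture. A call takes as long as a camera call. They do not tell look-alikes from the thing itself.
- trace(thing, camera): "mask" (480x640 bool, what is visible of it) and "rect" ([centre column, centre row, width, height] in pixels, round what is visible of it).
The state is a dict: "t": time; "joint_positions": joint angles; "joint_vel": joint speeds; "joint_efforts": joint torques, N m; "position": TCP position; "eef_rot": TCP orientation; "ft_force": force on the tool from outside, world axes, zero at the start; "wrist_torque": the same for the moment, N m; "opening": finger opening in m; "finger_force": force on a finger pad.
Only numpy, scipy, OpenCV 4.12 (cv2) and the standard library are available. Lean on these libraries where they do the work, as an engineer would, in place of code of your own. Each camera call takes 0.05 s, during which the arm holds its last target. There are 200 camera calls.

### The job

Lay the loose pipe tee flat on the bed of the ratchet clamp, its straight run pointing along the jaw's travel between the spring-loaded pad and the end stop, and let go of it. Then grip the clamp's lever by its upright handle and pump it with full strokes, one tooth a stroke, until the pad presses firmly on the tee: the stroke that turns heavy before the lever reaches its stop is finished and is the last, since a further one would crush the seal. Move the jaw only by the lever, do not force the lever hard against its stops, leave the other things where they lie, and let go.

Things in the scene. Friction and masses are not known exactly. Their poses are not given: they have to be found in the camera images.
- tee_mid (a point): Loose galvanised pipe tee (the only tee, 52 x 60 x 36 mm) lying flat; point at the middle of its bounding box, 18 mm above its underside. The run (straight tube 36 mm across, 60 mm long) lies along y with its centre line at x = -8 mm, its back at x = -26 mm; the branch points to +x, mouth at x = +26 mm: 52 mm wide if gripped along x at mid height. About 0.18 kg.
- clamp_bed (a point): Point on the bed (top of the grey base plate, 12 mm above the bench) of the fixed ratchet clamp, where the middle of the tee's run is to be set down. y axis: clamping direction, pad to end stop; z up; the lever reaches out to +x. The centre line of pad and end stop runs along y, 18 mm above this point. Jaw and end stop are under 60 mm high.
- jaw: Dark steel jaw carriage with toothed rack, sliding along the clamp's y; axes as clamp_bed, origin at bench level, at the start under the pad's face. A full lever stroke advances it one tooth, 8 mm; a holding pawl keeps it there (it settles back about 4 mm on to the pawl). Travel 45 mm.
- pad: Round rubber-faced pad, 42 mm across, on the jaw's spring (3 N per mm, yields up to 18 mm); axes as clamp_bed, origin at bench level under its face. Its face starts 37 mm behind clamp_bed. The similar face of the bolted end stop lies 37 to 49 mm ahead of clamp_bed, elsewhere each time and unmeasured, so the tee is loose by 14 to 26 mm at first. Firm means 5 to 38 N on the pad.
- lever_hinge (a point): The lever's upright hinge axis, fixed on the clamp, given 90 mm above the bench; axes as those of clamp_bed.
- lever_grip (a point): Middle of the lever's upright handle, 90 mm above the bench: a black round post 20 mm in diameter, from 56 to 118 mm above the bench, 125 mm from the hinge axis, swinging level about it. Pushing toward the clamp's +y is the working stroke; on the return the pawl clicks back. It stays where left. Without load it takes about 3 N; each mm the pad is pressed in adds about 1.1 N.
- lever (a joint): Lever angle in rad, 0 when square to the jaw's travel, growing on the working stroke; springy stops at -0.165 and +0.165 (41 mm at the handle). A stroke counts only if drawn back below about -0.13 and then pushed on to about +0.13 or more; beyond +0.205 or -0.205 the lever is being forced.
- nut: A large steel hexagon nut on the bench, 36 x 41 x 19 mm; bystander.
- elbow: A small pipe elbow on the bench, 43 x 43 x 26 mm; bystander.
There are look-alikes about, which are no part of the job. What is shaped like the part that bears tee_mid but turquoise is not meant.

How it is judged:
By the outcome, as a careful person would: the job done as asked, in the order asked, and still so for the second after the job is handed in, with the robot touching nothing.
It also fails if it takes over 72 s, if anything falls off the work surface, if the arm or the gripper's body presses on something with over 40 N, if the wrist force passes 120 N, or if a joint passes its speed limit or range.

## Working session

There is one attempt and no reset: what is moved stays moved. The work goes in short steps, each a Python script; the robot and the scene stay as the last script left them, time stands still between calls to the robot, and variables do not carry over. Pictures are saved under pics/ and viewed, at most 13 in all, crops included, and the job is handed in when it is done.

```bash
mkdir -p pics; ls
python3 - <<'E'
from station import *
import cv2,numpy as np
for n in("scene","top"):
    im=snapshot(n); cv2.imwrite(f"pics/{n}0.png",im[...,::-1])
    m=camera_model(n); R=np.array(m["R"]);print(n,m["fx"],m["cx"],m["cy"],(-R.T@np.array(m["t"])).round(3),R.round(3).tolist())
    for th in("tee_mid","jaw","pad","lever_grip","lever","nut","elbow"):
        print(th,[(round(d["score"],2),np.round(d["rect"],0).tolist()) for d in trace(th,n)])
print(pinch_z,observe())
E
```

```text
pics
scene 446.78534709678223 321.5724247515992 245.2477982607447 [-0.262 -0.565  0.589] [[0.577, -0.817, -0.006], [-0.415, -0.287, -0.864], [0.703, 0.501, -0.504]]
tee_mid [(0.73, [358.0, 291.0, 22.0, 32.0]), (0.62, [406.0, 311.0, 33.0, 26.0])]
jaw [(0.81, [238.0, 243.0, 48.0, 20.0])]
pad [(0.69, [219.0, 240.0, 14.0, 19.0])]
lever_grip [(0.62, [256.0, 227.0, 52.0, 47.0])]
lever [(0.77, [258.0, 227.0, 49.0, 45.0])]
nut [(0.58, [302.0, 280.0, 18.0, 15.0]), (0.35, [481.0, 326.0, 28.0, 23.0])]
elbow [(0.54, [481.0, 326.0, 26.0, 24.0])]
top 523.3781673680162 321.4719012115902 248.0554724706019 [ 0.197 -0.068  1.181] [[0.039, -0.999, 0.006], [-0.973, -0.04, -0.228], [0.228, 0.003, -0.974]]
tee_mid [(0.83, [421.0, 268.0, 30.0, 29.0]), (0.73, [368.0, 272.0, 27.0, 27.0])]
jaw [(0.76, [226.0, 276.0, 78.0, 22.0])]
pad [(0.61, [192.0, 273.0, 15.0, 18.0])]
lever_grip [(0.7, [236.0, 254.0, 23.0, 67.0])]
lever [(0.64, [234.0, 251.0, 23.0, 68.0])]
nut [(0.7, [193.0, 274.0, 14.0, 16.0]), (0.52, [313.0, 284.0, 22.0, 18.0])]
elbow [(0.58, [478.0, 252.0, 26.0, 20.0])]
0.0187 {'t': 0.8, 'joint_positions': array([ 1.04101771e+00,  2.86270699e-01,  1.57667013e+00,  1.51691120e-05,
        1.27858274e+00, -1.50004629e-01]), 'joint_vel': array([ 0.00107776, -0.00121854,  0.00178242, -0.00017301, -0.00041238,
       -0.0006631 ]), 'joint_efforts': array([-4.07920652e-04, -4.05921113e+01, -2.92916876e+01, -1.52835573e-04,
        4.32058869e-04, -2.89557750e-05]), 'position': array([0.25020364, 0.62691976, 0.23136062]), 'eef_rot': array([5.92974064e-01, 3.08511385e+00, 1.09919659e-04]), 'ft_force': array([ 0.08373106, -0.00726033,  0.34778991]), 'wrist_torque': array([0.01452138, 0.02976501, 0.06493498]), 'finger_force': 0.0, 'opening': 0.08527553077230009}
```

Run:
```python
import cv2,numpy as np
a=cv2.imread("pics/top0.png")[200:330,130:530]
b=cv2.imread("pics/scene0.png")[180:360,180:540]
cv2.imwrite("pics/c1.png",cv2.resize(a,(800,260),interpolation=3))
a=cv2.imread("pics/top0.png")[215:305,150:280]
cv2.imwrite("pics/c1.png",np.vstack([cv2.resize(cv2.imread("pics/top0.png")[200:330,130:530],(800,260),interpolation=3),cv2.resize(b[:150,:],(800,333),interpolation=3)]))
cv2.imwrite("pics/c2.png",cv2.resize(a,(780,540),interpolation=3))
```

```text
(no output)
```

View pics/c1.png

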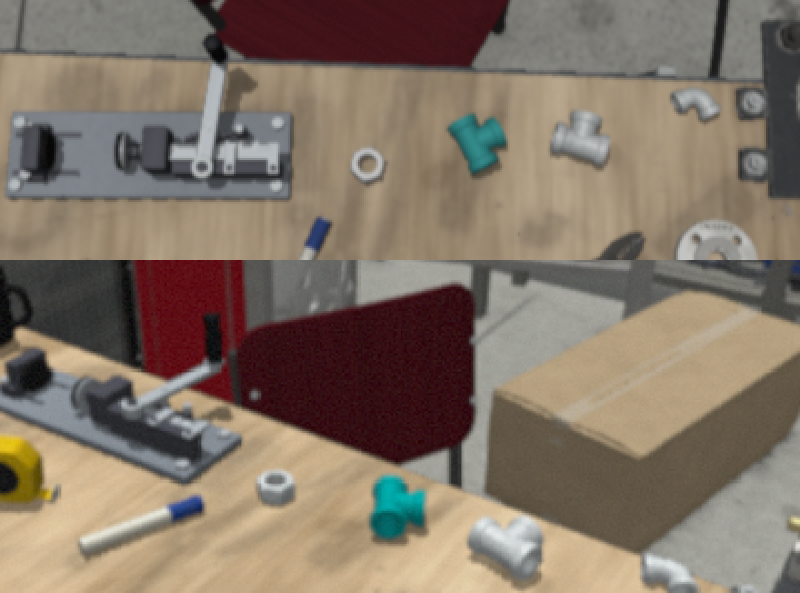

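View pics/c2.png

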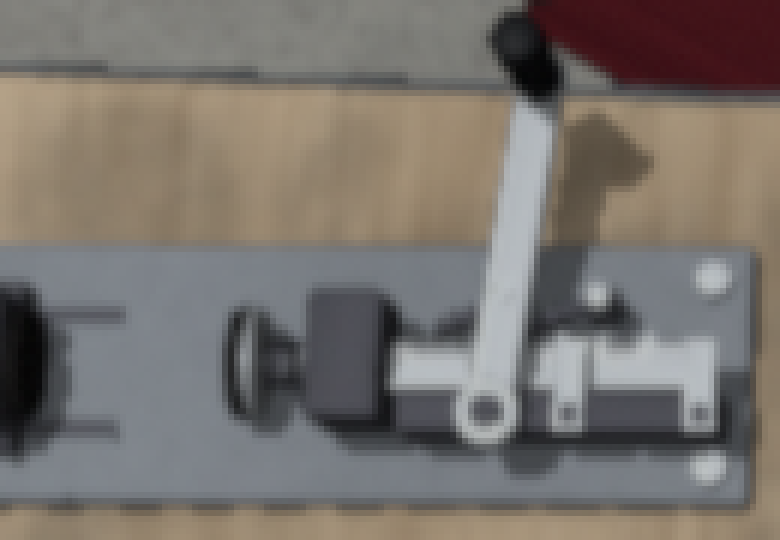

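```bash
cat > h.py <<'E'
from station import *
import cv2,numpy as np
from scipy.optimize import minimize
def cam(n):
    m=camera_model(n);return m,np.array(m["R"]),np.array(m["t"])
def px2w(n,u,v,z):
    m,R,t=cam(n);d=R.T@np.array([(u-m["cx"])/m["fx"],(v-m["cy"])/m["fy"],1]);c=-R.T@t
    return c+d*(z-c[2])/d[2]
def proj(n,X):
    m,R,t=cam(n);c=np.atleast_2d(X)@R.T+t
    return np.c_[c[:,0]/c[:,2]*m["fx"]+m["cx"],c[:,1]/c[:,2]*m["fy"]+m["cy"]]
def tee_parts():
    a=np.linspace(0,2*np.pi,40)
    run=np.array([[-.008+.018*np.cos(q),y,.018*np.sin(q)] for q in a for y in(-.03,.03)])
    br=np.array([[x,.018*np.cos(q),.018*np.sin(q)] for q in a for x in(-.008,.026)])
    return run,br
def render(n,p,z,S=4):
    im=np.zeros((480*S,640*S),np.uint8);c,s=np.cos(p[2]),np.sin(p[2])
    for P in tee_parts():
        W=np.c_[P[:,0]*c-P[:,1]*s+p[0],P[:,0]*s+P[:,1]*c+p[1],P[:,2]+z]
        cv2.fillConvexPoly(im,cv2.convexHull(((proj(n,W)+.5)*S).astype(np.int32)),255)
    return cv2.resize(im,(640,480),interpolation=cv2.INTER_AREA)/255.
def fit_tee(masks,p0,z):
    def f(q):
        p=np.array(q)*[.01,.01,.3]; L=0
        for n,m in masks.items(): L+=np.abs(render(n,p,z)-m).sum()/m.sum()
        return L
    best=None
    for k in p0:
        x0=np.array(k)/[.01,.01,.3]
        r=minimize(f,x0,method="Nelder-Mead",options=dict(initial_simplex=np.vstack([x0]+[x0+.6*e for e in np.eye(3)]),xatol=.005,fatol=1e-4))
        if best is None or r.fun<best.fun: best=r
    return best.x*[.01,.01,.3],best.fun
E
cat > a.py <<'E'
from h import *
mk={}
for n in("scene","top"):
    snapshot(n); L=trace("tee_mid",n)
    mk[n]=max(L,key=lambda d:d["rect"][0])["mask"].astype(float)
    np.save(f"tee_{n}.npy",mk[n])
c=px2w("top",421,268,.018)[:2]
for ms in (mk,{"top":mk["top"]},{"scene":mk["scene"]}):
    print("tee",*fit_tee(ms,[(*c,a) for a in np.arange(-3,3,1.)],.018))
for nm,u,v,z in [("TL",136,256,.012),("TR",275.3,256,.012),("BL",134,298.5,.012),("BR",275,298.7,.012),
  ("padface",187.7,276,.03),("padtopedge",187.5,276,.051),("hinge?",230.8,283.5,.05),("hinge?",230.8,283.5,.06),("htop",236,221.3,.118),("hbot",240,230.5,.056),
  ("stopface",158,275,.03)]:
    print(nm,px2w("top",u,v,z).round(4))
E
python3 a.py
python3 - <<'E'
import cv2,numpy as np
a=cv2.imread("pics/scene0.png")[205:280,165:295]
cv2.imwrite("pics/c3.png",cv2.resize(a,(780,450),interpolation=3))
E
```

```text
tee [ 0.43082174 -0.28993771 -0.23693689] 0.24230463698702354Traceback (most recent call last):
  File "a.py", line 9, in <module>
    print("tee",*fit_tee(ms,[(*c,a) for a in np.arange(-3,3,1.)],.018))
                 ~~~~~~~^^^^^^^^^^^^^^^^^^^^^^^^^^^^^^^^^^^^^^^^^^^^^^
  File "h.py", line 31, in fit_tee
    r=minimize(f,x0,method="Nelder-Mead",options=dict(initial_simplex=np.vstack([x0]+[x0+.6*e for e in np.eye(3)]),xatol=.005,fatol=1e-4))
    res = _minimize_neldermead(fun, x0, args, callback, bounds=bounds,
                               **options)
    fxc = func(xc)
    fx = function(np.copy(x), *(wrapper_args + args))
  File "h.py", line 26, in f
    for n,m in masks.items(): L+=np.abs(render(n,p,z)-m).sum()/m.sum()
                                        ~~~~~~^^^^^^^
  File "h.py", line 21, in render
    cv2.fillConvexPoly(im,cv2.convexHull(((proj(n,W)+.5)*S).astype(np.int32)),255)
                                           ~~~~^^^^^
  File "h.py", line 10, in proj
    m,R,t=cam(n);c=np.atleast_2d(X)@R.T+t
          ~~~^^^
  File "h.py", line 5, in cam
    m=camera_model(n);return m,np.array(m["R"]),np.array(m["t"])
ValueError: time passes only in moves, steps and waits
```

View pics/c3.png

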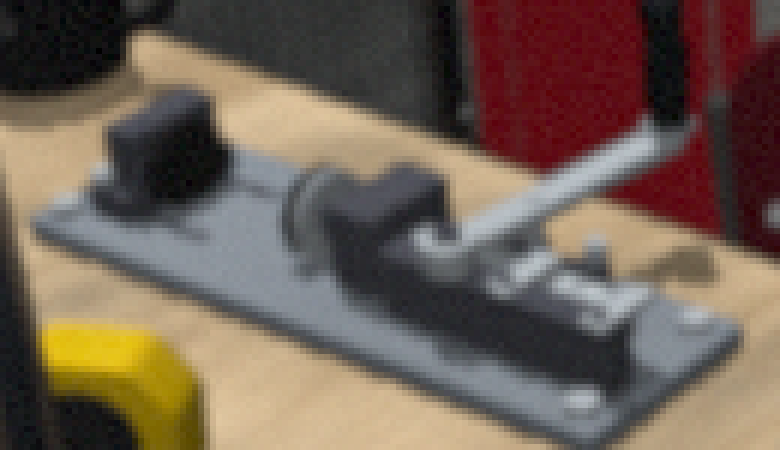

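```bash
sed -i 's/^def cam(n):/from functools import lru_cache\n@lru_cache\ndef cam(n):/' h.py
cat >> h.py <<'E'
def tri(a,b):
    A=[];B=[]
    for n,u,v in(("top",*a),("scene",*b)):
        m,R,t=cam(n);d=R.T@np.array([(u-m["cx"])/m["fx"],(v-m["cy"])/m["fy"],1]);d/=np.linalg.norm(d);P=np.eye(3)-np.outer(d,d);A.append(P);B.append(P@(-R.T@t))
    x=np.linalg.solve(sum(A),sum(B));return x,[np.linalg.norm(A[i]@x-B[i]) for i in(0,1)]
E
cat > a.py <<'E'
from h import *
mk={n:np.load(f"tee_{n}.npy") for n in("scene","top")}
c=px2w("top",421,268,.018)[:2]
for ms in (mk,{"top":mk["top"]},{"scene":mk["scene"]}):
    print("tee",*fit_tee(ms,[(*c,-.2),(*c,.1)],.018))
for nm,u,v,z in [("TL",136,256,.012),("TR",275.3,256,.012),("BL",134,298.5,.012),("BR",275,298.7,.012),
  ("padface",187.7,276,.03),("padtopedge",187.5,276,.051),("htop",236,221.3,.118),("hbot",240,230.5,.056),
  ("stopface",158,275,.03)]:
    print(nm,px2w("top",u,v,z).round(4))
for nm,u,v in [("L",(35)/6+165,225/6+205),("R",740/6+165,330/6+205),("B",590/6+165,437/6+205)]: print("scene plate",nm,px2w("scene",u,v,.012).round(4))
print("hinge",tri((230.8,283.5),(238.3,245)),"hbot",tri((240,230.5),(276.7,226)))
E
python3 a.py
```

```text
tee [ 0.4306997  -0.28995156 -0.25653762] 0.24270853101473222
tee [ 0.43113847 -0.2898121  -0.26018737] 0.15042986425339366
tee [ 0.42978403 -0.29032527 -0.22433819] 0.08098235014405192
TL [0.4355 0.3578 0.012 ]
TR [0.4484 0.0405 0.012 ]
BL [0.3383 0.3506 0.012 ]
BR [0.3505 0.0354 0.012 ]
padface [0.3911 0.231  0.03  ]
padtopedge [0.3875 0.2259 0.051 ]
htop [0.497  0.1179 0.118 ]
hbot [0.4937 0.1182 0.056 ]
stopface [0.3907 0.2972 0.03  ]
scene plate L [0.3319 0.3397 0.012 ]
scene plate R [0.4395 0.0344 0.012 ]
scene plate B [0.3474 0.0332 0.012 ]
hinge (array([0.37345946, 0.13035164, 0.05414228]), [np.float64(0.0011491048198058933), np.float64(0.0011491048198059184)]) hbot (array([0.49478444, 0.11699392, 0.05626612]), [np.float64(0.0016730736947280463), np.float64(0.0016730736947280164)])
```

Run:
```python
import cv2,numpy as np
a=cv2.imread("pics/top0.png");b=cv2.imread("pics/scene0.png")
cv2.imwrite("pics/c4.png",np.hstack([cv2.resize(a,(400,300)),cv2.resize(b,(400,300))]))
from h import *
print("padleft scene",px2w("scene",212.5,242.5,.03))
bed=np.array([.390,.264,.012]);a=.042
x=np.array([np.cos(a),np.sin(a),0]);y=np.array([-np.sin(a),np.cos(a),0])
def rv(th):
    p=(th+np.pi/2)/2;return np.pi*np.array([np.cos(p),np.sin(p),0])
for nm,p,ths in [("tee",[.4307,-.29,.004],(-.245,-.245+np.pi,-.245-np.pi)),("place",bed+.008*x+[0,0,.004],(a,a+np.pi,a-np.pi)),("lever",[.495,.118,.075],(a+np.pi/2,a-np.pi/2))]:
    for th in ths: print(nm,th,solve_ik(p,rv(th)))
```

```text
padleft scene [0.37327722 0.22492781 0.03      ]
tee -0.245 [-7.88165875e-01  2.61189990e-01  2.08377143e+00 -4.44089210e-16
  7.96631236e-01 -5.43165875e-01]
tee 2.896592653589793 [-0.78816588  0.26118999  2.08377143  0.          0.79663124  2.59842678]
tee -3.3865926535897932 [-7.88165875e-01  2.61189990e-01  2.08377143e+00 -4.44089210e-16
  7.96631236e-01  2.59842678e+00]
place 0.042 [ 3.73485668e-01  1.57524357e-01  2.18122880e+00 -8.88178420e-16
  8.02839494e-01  3.31485668e-01]
place 3.183592653589793 [ 3.73485668e-01  1.57524357e-01  2.18122880e+00 -4.44089210e-16
  8.02839494e-01 -2.81010699e+00]
place -3.0995926535897933 [ 3.73485668e-01  1.57524357e-01  2.18122880e+00 -4.44089210e-16
  8.02839494e-01 -2.81010699e+00]
lever 1.6127963267948966 [ 3.44111211e-02  1.13264504e-01  2.09249358e+00 -4.44089210e-16
  9.35834565e-01 -1.57838521e+00]
lever -1.5287963267948965 [ 3.44111211e-02  1.13264504e-01  2.09249358e+00 -8.88178420e-16
  9.35834565e-01  1.56320745e+00]
```

View pics/c4.png

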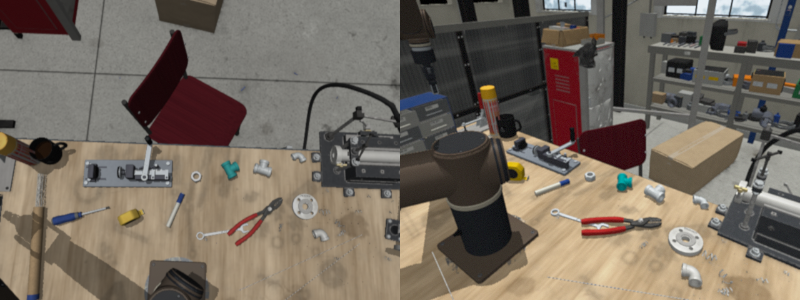

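```bash
cat >> h.py <<'E'
def rv(th):
    p=(th+np.pi/2)/2;return np.pi*np.array([np.cos(p),np.sin(p),0])
E
python3 - <<'E'
from h import *
for nm,u,v,z in [("mug top",75,240,.1),("mug top outer",60,255,.1),("bottle base",0,240,.2),("bottle tip",50,245,.2),("chair",200,165,.0),("chair",200,165,.25)]: print(nm,px2w("top",u,v,z).round(3))
print("bottle tip tri",tri((60,240),(142,140)))
for p in ([.19,.47,.26],[.19,.46,.3],[.43,-.29,.2]): print(solve_ik(p,rv(-.245)))
E
```

```text
mug top [0.447 0.459 0.1  ]
mug top outer [0.413 0.486 0.1  ]
bottle base [0.418 0.554 0.2  ]
bottle tip [0.412 0.457 0.2  ]
chair [0.667 0.236 0.   ]
chair [0.568 0.171 0.25 ]
bottle tip tri (array([0.39222178, 0.42482791, 0.25385057]), [np.float64(0.022486118956930288), np.float64(0.022486118956930236)])
[ 9.86256109e-01 -1.12852781e-01  1.95113227e+00 -4.44089210e-16
  1.30331317e+00  1.23125611e+00]
[ 9.74946541e-01 -1.60882807e-01  1.92155054e+00 -4.44089210e-16
  1.38092492e+00  1.21994654e+00]
[-7.89141407e-01 -3.21954315e-02  1.98736217e+00 -4.44089210e-16
  1.18642591e+00 -5.44141407e-01]
```

Run:
```python
from h import *
move_straight([.18,.44,.32],feed=.25)
th=-.245
move_to([.4307,-.29,.22],rv(th))
move_straight([.4307,-.29,.08],feed=.2)
move_straight([.4307,-.29,.004],feed=.08)
o=observe();print(o["t"],o["position"],o["ft_force"])
gripper_to(.045);hold(.2)
o=observe();print(o["t"],o["position"],o["ft_force"],o["opening"],o["finger_force"])
move_straight([.4307,-.29,.2],feed=.15)
o=observe();print(o["t"],o["ft_force"],o["opening"],o["finger_force"])
for n in("scene","top"):cv2.imwrite(f"pics/{n}1.png",snapshot(n)[...,::-1])
a=cv2.imread("pics/top1.png")[150:350,330:530];b=cv2.imread("pics/scene1.png")[180:380,340:540]
cv2.imwrite("pics/c5.png",cv2.resize(np.hstack([a,b]),(800,400)))
```

```text
6.7167 [ 0.43112363 -0.29041081  0.00453906] [ 0.79002926 -0.94316031 -0.11965854]
7.3333 [ 0.4314418  -0.29063895  0.00497033] [1.2138635  0.28493038 6.58976628] 0.05106246890781636 63.55658525353647
8.7917 [-0.29096041  0.13255681 -1.22303108] 0.05104648248441055 62.61945580350584
```

View pics/c5.png

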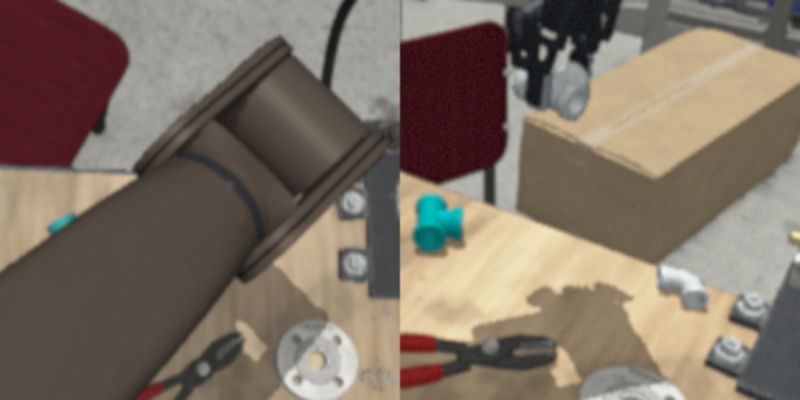

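Run:
```python
from h import *
a=.042; x=np.array([np.cos(a),np.sin(a),0])
p=np.array([.390,.2635,0])+.008*x
up=lambda z:[p[0],p[1],z]
move_straight([.385,-.255,.2],feed=.25)
move_to(up(.2),rv(a))
move_straight(up(.08),feed=.15)
move_straight(up(.025),feed=.08)
z=.025
while z>.014:
    z-=.0015; move_straight(up(z),feed=.03); f=observe()["ft_force"]
    if f[2]>4: break
print(z,f,observe()["t"],observe()["opening"],observe()["position"])
for n in("scene","top"):cv2.imwrite(f"pics/{n}2.png",snapshot(n)[...,::-1])
a=cv2.imread("pics/top2.png")[210:310,130:280];b=cv2.imread("pics/scene2.png")[190:290,150:300]
cv2.imwrite("pics/c6.png",cv2.resize(np.hstack([a,b]),(800,267),interpolation=3))
```

```text
0.015999999999999993 [-2.60625626 -1.77478411  5.07668366] 14.4417 0.051074738812371734 [0.39821949 0.26394474 0.01693443]
```

View pics/c6.png

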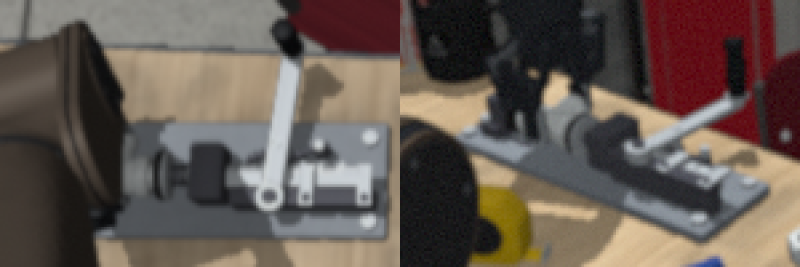

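```bash
cat > b.py <<'E'
from h import *
a=.042
gripper_to(.085)
p=observe()["position"];print(observe()["ft_force"])
move_straight([p[0],p[1],.2],feed=.15)
move_to([.46,-.1,.25],rv(a-np.pi/2))
mk={}
for n in("scene","top"):
    im=snapshot(n);cv2.imwrite(f"pics/{n}3.png",im[...,::-1])
    L=trace("tee_mid",n);print([(d["score"],d["rect"]) for d in L])
    if L: mk[n]=min(L,key=lambda d:d["rect"][0])["mask"].astype(float)
print(observe()["t"])
if mk: print(fit_tee(mk,[(.398,.264,.04)],.03))
a=cv2.imread("pics/top3.png")[210:310,130:280];b=cv2.imread("pics/scene3.png")[190:290,150:300]
cv2.imwrite("pics/c7.png",np.vstack([cv2.resize(i[:75],(600,300),interpolation=3) for i in(a[15:90],b[15:90])]))
E
python3 b.py
```

```text
[ 0.62909193 -0.34542715 -0.33670709]
[(0.86, [206.4, 235.7, 24.5, 18.5]), (0.6, [357.0, 291.1, 27.3, 29.1])]
[(0.92, [172.6, 271.2, 29.2, 24.7]), (0.74, [367.2, 272.4, 28.5, 29.6])]
17.95
(array([0.3977593 , 0.26554373, 0.01485462]), np.float64(0.8414981944314609))
```

View pics/c7.png

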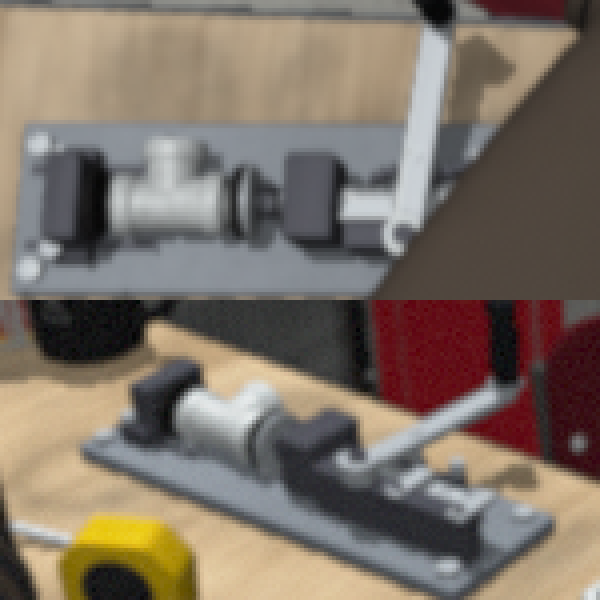

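```bash
cat > c.py <<'E'
from h import *
a=.042; l0=-.15
th=a+l0-np.pi/2
move_to([.494,.1175,.2],rv(th))
move_straight([.494,.1175,.13],feed=.15)
move_straight([.494,.1175,.072],feed=.08)
o=observe();print(o["t"],o["ft_force"],o["position"])
gripper_to(.012);hold(.2)
o=observe();print(o["t"],o["ft_force"],o["position"],o["opening"],o["finger_force"])
H=np.array([.494,.1175])-.125*np.array([np.cos(a+l0),np.sin(a+l0)])
print("H",H)
# draw back gently till the stop is felt
l=l0
while l>-.2:
    l-=.008
    q=H+.125*np.array([np.cos(a+l),np.sin(a+l)])
    move_straight([*q,.072],rv(a+l-np.pi/2),feed=.03)
    o=observe();f=o["ft_force"];t=np.array([-np.sin(a+l),np.cos(a+l)])
    print(round(l,3),"F_t",round(f[:2]@t,1),"F_r",round(f[:2]@[np.cos(a+l),np.sin(a+l)],1),o["position"].round(4),o["t"])
    if f[:2]@t>9: break
E
python3 c.py
```

```text
20.3417 [-0.02224578 -0.65204549 -0.44470986] [0.49442784 0.11754535 0.07236508]
21.1583 [-1.57602319  0.81795824  5.37953177] [0.49433677 0.11756791 0.07252256] 0.018703088818705877 58.4486049413681
H [0.36972829 0.13097377]
-0.158 F_t 0.4 F_r -1.3 [0.4943 0.1166 0.0726] 21.4083
-0.166 F_t 0.3 F_r -0.6 [0.4941 0.1156 0.0725] 21.6583
-0.174 F_t 2.2 F_r -0.7 [0.494  0.1149 0.0725] 21.9083
-0.182 F_t 6.1 F_r -1.2 [0.4941 0.1149 0.0725] 22.1583
-0.19 F_t 11.2 F_r -0.6 [0.494  0.1149 0.0725] 22.4083
```

```bash
cat > d.py <<'E'
from h import *
a=.042
H=np.array([.494,.1149])-.125*np.array([np.cos(a-.167),np.sin(a-.167)])
def st():
    o=observe();d=o["position"][:2]-H;l=np.arctan2(d[1],d[0])-a
    return l,o["ft_force"][:2]@[-np.sin(a+l),np.cos(a+l)],o["t"]
def go(l,feed=.08):
    q=H+.125*np.array([np.cos(a+l),np.sin(a+l)])
    move_straight([*q,.072],rv(a+l-np.pi/2),feed=feed)
def sweep(ls,feed=.08):
    for l in ls:
        go(l,feed);s=st();print(f"cmd {l:.3f} lever {s[0]:.3f} F {s[1]:.1f}",end=" | ")
    print()
def stroke():
    sweep([-.08,0,.06,.10,.13,.15]); c=.15
    while st()[0]<.150 and c<.21: c+=.008; sweep([c],.03)
    hold(.1);s=st();print("END",s);return -s[1]
def back():
    sweep([.1,0,-.08,-.13,-.155]); c=-.155
    while st()[0]>-.150 and c>-.2: c-=.008; sweep([c],.03)
    print("BACK",st())
def look(k):
    ims=[]
    for n in("scene","top"):
        im=snapshot(n)[...,::-1];cv2.imwrite(f"pics/{n}{k}.png",im);ims.append(im)
    cv2.imwrite(f"pics/v{k}.png",np.vstack([cv2.resize(i,(600,300),interpolation=3) for i in(ims[1][225:300,130:280],ims[0][205:280,150:300])]))
E
python3 -c "
from d import *
stroke();back();look(4)"
```

```text
cmd -0.080 lever -0.075 F 1.4 | cmd 0.000 lever 0.003 F 1.0 | cmd 0.060 lever 0.062 F 0.7 | cmd 0.100 lever 0.100 F 0.1 | cmd 0.130 lever 0.129 F 0.1 | cmd 0.150 lever 0.147 F -0.5 | 
cmd 0.158 lever 0.152 F -3.4 | 
END (np.float64(0.15168795387721812), np.float64(-1.3247390403481327), 24.35)
cmd 0.100 lever 0.095 F -1.8 | cmd 0.000 lever -0.005 F -1.2 | cmd -0.080 lever -0.083 F 0.2 | cmd -0.130 lever -0.132 F 0.4 | cmd -0.155 lever -0.155 F -0.2 | 
BACK (np.float64(-0.15526432525914088), np.float64(-0.20093001789002948), 25.6833)
```

View picture.

View pics/v4.png

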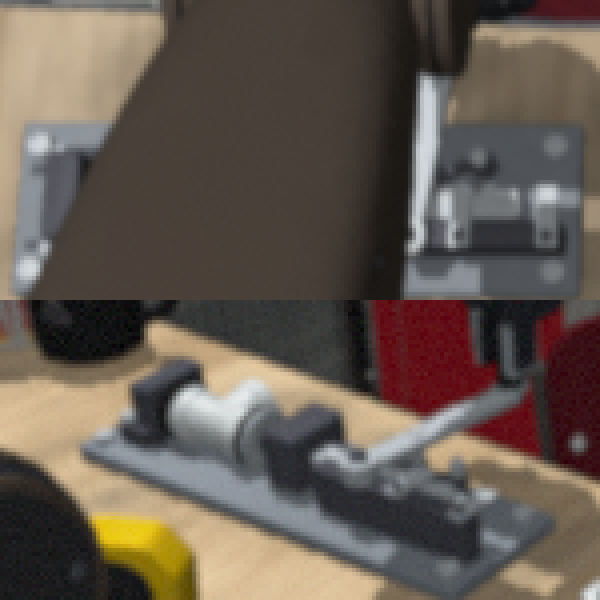

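The jaw moved one tooth: in the lower half, its block went from about (320,425) to (300,440). Next stroke.

```bash
python3 -c "
from d import *
if stroke()<7: back()
look(5)"
```

```text
cmd -0.080 lever -0.076 F 2.3 | cmd 0.000 lever 0.003 F 1.4 | cmd 0.060 lever 0.061 F 0.9 | cmd 0.100 lever 0.098 F -1.3 | cmd 0.130 lever 0.124 F -2.4 | cmd 0.150 lever 0.141 F -3.0 | 
cmd 0.158 lever 0.147 F -5.6 | 
cmd 0.166 lever 0.151 F -6.4 | 
END (np.float64(0.1514235153588436), np.float64(-6.5446658591055735), 27.925)
cmd 0.100 lever 0.090 F -3.5 | cmd 0.000 lever -0.005 F -0.8 | cmd -0.080 lever -0.084 F 0.2 | cmd -0.130 lever -0.132 F -0.9 | cmd -0.155 lever -0.155 F 0.2 | 
BACK (np.float64(-0.1551770519412747), np.float64(0.18152780274694783), 29.2583)
```

```bash
python3 -c "
from d import *
sweep([-.13,-.11,-.09,-.07,-.05,-.03,-.01],.05);print(st())"
```

```text
cmd -0.130 lever -0.128 F 1.2 | cmd -0.110 lever -0.110 F 0.3 | cmd -0.090 lever -0.091 F -0.2 | cmd -0.070 lever -0.073 F -1.1 | cmd -0.050 lever -0.054 F -2.0 | cmd -0.030 lever -0.036 F -2.3 | cmd -0.010 lever -0.017 F -2.5 | 
(np.float64(-0.017139570972983954), np.float64(-2.541981282110069), 31.1083)
```

View pics/v5.png

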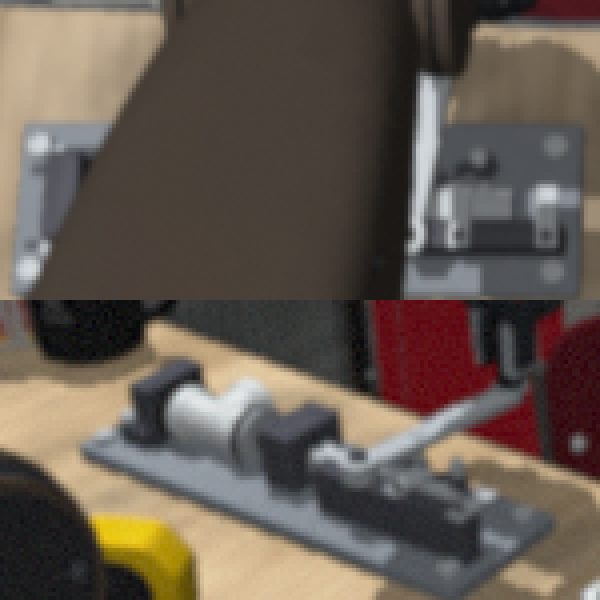

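Run:
```python
from h import *
look=[cv2.imread(f"pics/scene{k}.png") for k in(3,4,5)]
now=snapshot("scene")[...,::-1].copy();cv2.imwrite("pics/scene6.png",now);look.append(now)
S=4;big=[cv2.resize(i[195:290,150:300],None,fx=S,fy=S,interpolation=3) for i in look]
def shift(box):
    x0,y0,x1,y1=box;T=big[0][y0:y1,x0:x1]
    for b in big:
        r=cv2.matchTemplate(b[y0-60:y1+60,max(x0-80,0):x1+40],T,cv2.TM_CCOEFF_NORMED);_,v,_,l=cv2.minMaxLoc(r)
        print((l[0]-min(80,x0))/S,(l[1]-60)/S,round(v,2),end=" ; ")
    print()
# big coords = v-picture coords + 40 rows
print("jaw");shift((280,145,360,230))
print("tee");shift((170,120,235,200))
print("stop");shift((130,95,205,170))
d=(proj("scene",[.39,.19,.05])-proj("scene",[.39,.182,.05]))[0];print("8mm =",d)
```

```text
jaw
0.0 0.0 1.0 ; -4.0 -2.0 0.94 ; -4.0 -2.0 0.94 ; -6.0 -2.0 0.93 ; 
tee
0.0 0.0 1.0 ; -2.0 0.0 0.97 ; -2.0 -1.0 0.96 ; -2.0 -1.0 0.96 ; 
stop
0.0 0.0 1.0 ; -1.0 0.0 0.94 ; -1.0 -1.0 0.91 ; -1.0 -1.0 0.91 ; 
8mm = [-2.29573683 -0.8970094 ]
```

```bash
cat > e.py <<'E'
from h import *
def ecc(A,B,box):
    x0,y0,x1,y1=box;g=lambda i:cv2.cvtColor(i,cv2.COLOR_BGR2GRAY).astype(np.float32)
    W=np.eye(2,3,dtype=np.float32);m=np.zeros(A.shape[:2],np.uint8);m[y0:y1,x0:x1]=255
    # template A box, find in B
    T=g(A)[y0:y1,x0:x1];W[:,2]=x0,y0
    c,W=cv2.findTransformECC(T,g(B),W,cv2.MOTION_TRANSLATION,(3,200,1e-5),None,3)
    return (W[:,2]-[x0,y0]).round(2),round(c,3)
if __name__=="__main__":
    I={k:cv2.imread(f"pics/scene{k}.png") for k in(3,4,5,6)}
    for nm,b in [("jawblock",(218,229,238,256)),("tee",(192,222,212,245)),("stop",(181,218,194,238)),("plate",(250,250,295,275))]:
        r=[]
        for A,B in((3,4),(4,5),(5,6)):
            try:r.append(ecc(I[A],I[B],b))
            except cv2.error:r.append(None)
        print(nm,r)
E
python3 e.py
python3 - <<'E'
import cv2,numpy as np
I=[cv2.resize(cv2.imread(f"pics/{n}.png")[s],(390,290),interpolation=3) for n,s in (("scene3",np.s_[210:268,180:258]),("scene4",np.s_[210:268,180:258]),("scene5",np.s_[210:268,180:258]),("scene6",np.s_[210:268,180:258]))]
cv2.imwrite("pics/v7.png",np.vstack([np.hstack(I[:2]),np.hstack(I[2:])]))
E
```

```text
jawblock [(array([-3.6 , -1.56]), 0.983), (array([-0.81, -0.47]), 0.994), (array([-0.96, -0.39]), 0.99)]
tee [(array([-1.4, -0.6]), 0.971), (array([-0.48, -0.28]), 0.993), (array([ 0.09, -0.02]), 0.997)]
stop [(array([-0.9 ,  0.15]), 0.938), (array([-0.49, -0.01]), 0.974), (array([-0.07, -0.01]), 0.993)]
plate [(array([-0.29, -0.42]), 0.853), (array([0.  , 0.05]), 0.994), (array([0.02, 0.05]), 0.955)]
```

View pics/v7.png

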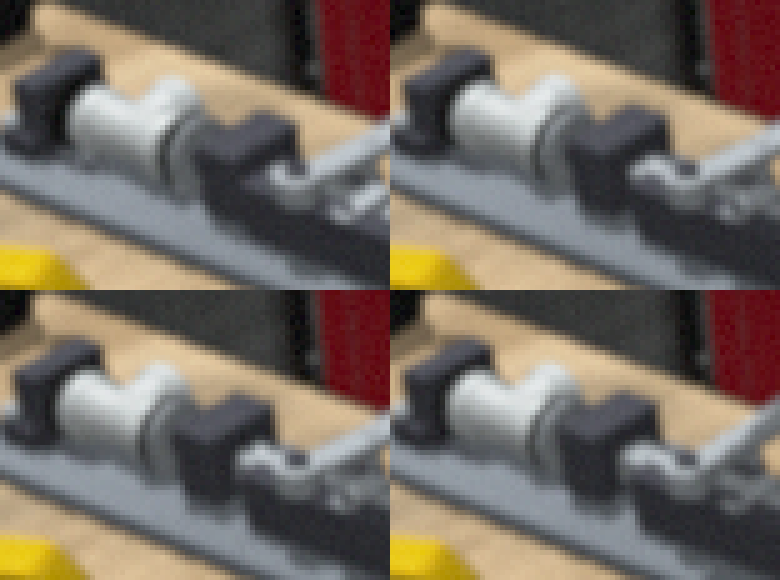

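Run:
```python
from d import *
sweep([.03,.07,.11,.14,.16]);c=.16
while st()[0]<.148 and c<.24: c+=.006; sweep([c],.03)
hold(.1);print("END",st())
```

```text
cmd 0.030 lever 0.022 F -4.0 | cmd 0.070 lever 0.058 F -4.1 | cmd 0.110 lever 0.096 F -7.1 | cmd 0.140 lever 0.122 F -7.5 | cmd 0.160 lever 0.152 F -2.6 | 
END (np.float64(0.15174719718020382), np.float64(-3.1007339458924204), 32.5083)
```

Run:
```python
from d import *
look(8)
import e
I={k:cv2.imread(f"pics/scene{k}.png") for k in(3,6,8)}
for nm,b in [("jawblock",(214,228,234,255)),("tee",(192,222,210,243)),("stop",(181,218,194,238))]:
    print(nm,e.ecc(I[6],I[8],b))
A=cv2.imread("pics/scene8.png")[205:275,170:270]
cv2.imwrite("pics/v9.png",cv2.resize(A,(700,490),interpolation=3))
```

```text
jawblock (array([-0.82, -0.35]), 0.993)
tee (array([ 0.06, -0.05]), 0.997)
stop (array([-0.03, -0.03]), 0.993)
```

View pics/v9.png

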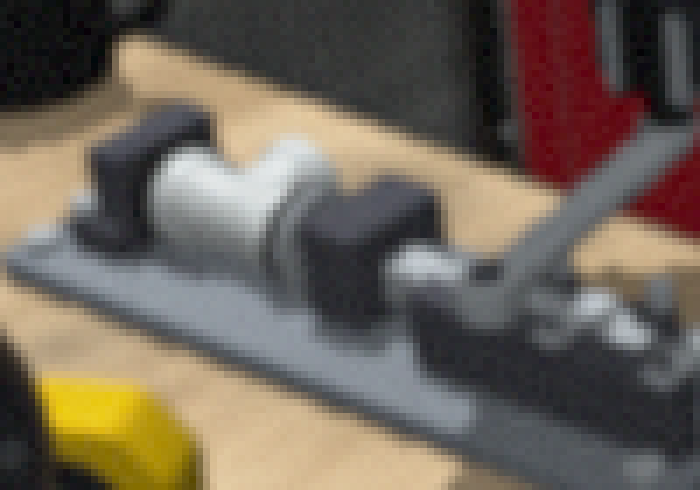

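Run:
```python
from d import *
sweep([.166,.172],.03);hold(.1);print(st())
sweep([.158],.03)
gripper_to(.085)
p=observe()["position"];move_straight([p[0],p[1],.2],feed=.12)
move_to([.46,-.1,.25],rv(a-np.pi/2));hold(.3)
look(10)
import e
I={k:cv2.imread(f"pics/scene{k}.png") for k in(3,5,8,10)}
for nm,b in [("jawblock",(213,228,232,255)),("tee",(192,222,210,243))]: print(nm,e.ecc(I[8],I[10],b))
print("vs 3 jaw",e.ecc(I[3],I[10],(218,229,238,256)))
o=observe();print(o["t"],o["ft_force"])
```

```text
cmd 0.166 lever 0.152 F -6.4 | cmd 0.172 lever 0.152 F -8.9 | 
(np.float64(0.15168105774478713), np.float64(-8.819542094206948), 33.2083)
cmd 0.158 lever 0.152 F -3.0 | 
jawblock (array([ 0.06, -0.  ]), 0.998)
tee (array([ 0.09, -0.02]), 0.997)
vs 3 jaw (array([-6.58, -2.61]), 0.954)
36.7583 [ 0.54534021  0.30361485 -0.40028593]
```

View pics/v10.png

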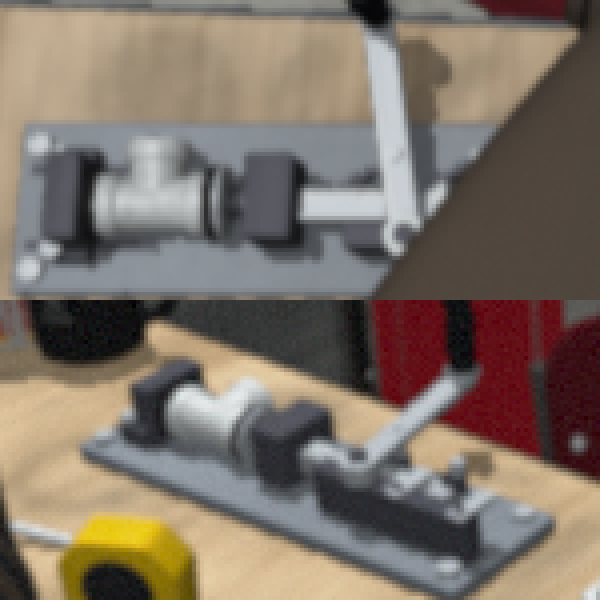

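```bash
python3 -c "
from station import *
print(job_done())"
```

```text
the job is handed in; nothing more can be done
None
```

The tee lies on the clamp bed, clamped after three full lever strokes; by image estimate the pad is pressed in about 7 mm (about 22 N, within 5–38 N). I let go of the lever and handed the job in at about 37 s, with no verdict returned.

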